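Pin back the sprung chain take-up of the noodle machine's drive

TASK

The noodle machine's chain is off for washing: lock its take-up open so that the chain can go back on. Take the locking pin out of its stand, put it down through the hole in the tension wheel, and with it turn the wheel back against its spring (anticlockwise seen from above), holding the wheel so that it does not fly back, until you feel the pin drop into the hidden bore below; press it gently fully home and let go, leaving the wheel locked and the other things on the worktop where they are.

Things in the scene. Friction and masses are not known exactly. Their poses are not given: they have to be found in the camera images.
- tensioner: chain drive unit, fixed on the worktop: aluminium base plate 240 x 170 x 8 mm with the tension wheel on it and two small sprockets at its far end. Origin: on the worktop, under the wheel's axis; z up, +x towards the sprockets (away from the robot at yaw 0). The base reaches from -90 to +150 mm in x, +-85 mm in y.
- wheel_axis (a point): point on the vertical axis of the tension wheel, level with the flat of its top, 45 mm above the worktop. The wheel: flat, steel, 160 mm across, 10 mm thick, round rim 1 mm above the flat, hub 11 mm above it, a short arm with a black roller on its edge.
- tension_wheel (a joint): angle of the tension wheel: 0 = at rest on its stop, grows anticlockwise seen from above, end stop at 1.5 rad. A spring always turns it back to 0: 0.18 N m at 0, 0.36 N m at 1 rad (3 to 7 N at the hole). The lock bore lies under the wheel's hole somewhere between 0.78 and 1.22 rad, different every time and not to be seen.
- wheel_hole (a point): centre of the mouth of the wheel's only hole, on the top flat, 55 mm from the axis, 13 mm wide, 2 mm chamfer, right through; turns with the wheel, at rest 2.64 rad (151 deg) from the tensioner's +x. 3 mm under the wheel lies a flat steel ring (32 mm above the worktop) on which the pin's tip can slide; its one lock bore, also at 55 mm, is 12.5 mm wide, 2 mm chamfer, 24 mm deep.
- locking_pin: steel pin, about 80 g: round shank 10 mm x 30 mm, collar 18 mm wide x 4 mm, flat upright grip 36 mm (its x) x 14 mm (its y), 34 mm high. Origin: centre of the collar's underside, z up; the grip is 4 to 38 mm above it. Starts upright in the stand, collar on the stand's top. Tip on the ring under the wheel: collar 17 mm above the wheel. Fully home: collar on the wheel.
- pin_tip (a point): end of the pin's shank, 30 mm below its origin; the last 5 mm taper to 5 mm width
- pin_stand: small grey plastic block, fixed, 44 x 44 mm and 40 mm high (foot 64 x 64 mm), with a 13 mm through hole in its centre that holds the pin. Origin: centre of its underside.
- kitchen_timer: bystander: small white timer lying flat, 62 x 62 x 20 mm, origin at the centre of its underside
- salt_shaker: bystander: salt shaker, 44 mm wide, 90 mm high, origin at the centre of its underside
- steel_cup_b: bystander: steel cup, 72 mm wide, 63 mm high, origin at the centre of its underside
Things that resemble listed ones, but are neither listed nor needed, are in the scene too. Of the things like the locking_pin, leave any that is pink or yellow; of the rest the smaller one is meant.

How it is judged:
On the way, in this order (a step that is already met when the one before it is completed fails the run):
1. the pin's tip is down in the wheel's hole, the wheel still near its rest (z of pin_tip in the frame of wheel_hole below -0.005 m and horizontal distance between pin_tip and wheel_hole below 0.006 m and value of joint tension_wheel below 0.3 rad), for 0.1 s.
2. the wheel is turned back by more than 0.6 rad with the pin in its hole (value of joint tension_wheel above 0.6 rad and z of pin_tip in the frame of wheel_hole below -0.005 m and horizontal distance between pin_tip and wheel_hole below 0.008 m), for 0.1 s.
At the end, for the whole second after the job is handed in: the pin stands in the wheel's hole and the lock bore, its collar within 3 mm of the wheel's top and within 4 mm of the hole's centre, upright within 0.15 rad, released and at rest; the wheel is held turned back between 0.7 and 1.3 rad (z of locking_pin in the frame of wheel_hole below 0.003 m and horizontal distance between locking_pin and wheel_hole below 0.004 m and angle between locking_pin's own z axis and vertical below 0.15 rad and value of joint tension_wheel between 0.7 and 1.3 rad and linear speed of locking_pin below 0.02 m/s); the robot touches nothing.
It fails at once if the pin is forced: more than 60 N between it and the drive unit (wheel and ring included) (contact force between locking_pin and tensioner above 60 N).
It fails at once if the wheel is let fly back (faster than 4 rad/s) (velocity of joint tension_wheel below -4 rad/s).
It fails at once if a bystander is moved by more than 30 mm (distance of any of kitchen_timer, salt_shaker, steel_cup_b from where it was at the start of the episode above 0.03 m).
It also fails if it takes over 51 s, if anything falls off the work surface, if the arm or the gripper's body presses on something with over 40 N, if the wrist force passes 120 N, or if a joint passes its speed limit or range.

ROBOT

A 6-joint arm with a two-finger parallel gripper is mounted at the origin on a cart in front of the work surface, level with it; the furniture and walls round the work are solid. World frame = base frame: x ahead of the robot, y to its left, z up, the work surface at z = 0. Lengths are in m, angles in rad, forces in N, time in s.
With the tool pointing down it reaches from about 0.4 to 0.825 m from the base axis. Payload 7 kg.
Tool frame: the origin (TCP) lies at the very end of the fingers, on their centre line; the grasp point (between the pads) lies 19 mm behind it; z points along the fingers, y is the line along which they close (so a half turn about z gives the same grasp; the last joint's range is limited). The gripper opens to 88 mm and grips with 3 to 60 N. Pads are 19 mm wide; open, the fingers measure 130 mm over their backs; the gripper's body (78 mm by 193 mm) begins 47 mm behind the grasp point.
Start: joints at [-0.893, 0.359, 0.012, 0, -1.224, -0.288], TCP at [0.256, -0.624, 0.227] pointing down, gripper open.
Joint ranges: [-3.07, 3.07], [-1.43, 2.12], [-1.02, 1.25], [-3.03, 1.67], [-3.05, -0], [-3.03, 3.03]. Speed limits (rad/s): [2.39, 2.39, 3.01, 3.14, 3.14, 3.14].

INTERFACE

Orientations are given as [roll, pitch, yaw] about the fixed x, y, z axes, in that order (R = Rz(yaw) Ry(pitch) Rx(roll)).
In Python, from station import arm gives the robot as it stands. The module is installed in compiled form; this text tells all that it offers.
- The arm moves only by the shell command python3 -m crank 'ROWS' [FORCE]. ROWS is JSON, a list of rows, each an object of numbers: "dx", "dy", "dz": the shift along the world's x, y, z in m; "twist": the turn about the world's z in degrees; "grip": the opening, from -1 (shut) to 1 (fully open). A call has exactly 5 rows; each row is the pose to reach, as a shift and turn from the pose commanded when the call began; what a row does not reach only later rows make up. A row lasts 1/12 s, in which the tool goes at most 41.7 mm and 7.16 degrees, less where a joint would pass 70% of its speed; a pose out of reach is approached as far as the arm can. A call with a gripper value outside its range is refused whole. The fingers move at their own pace and stop on an object; FORCE is the grip in N (left out, the last holds). Time passes only in rows, so rows that repeat a pose let the fingers close, or fill a call up. It gives the time, the measured TCP pose, the force, the opening and the grip force at its end, in the units of the state.
- arm.get_state(): the state, without advancing time (a new reading comes with each control period).
- arm.grab_frame(name): name is "scene" or "top" or "wrist"; returns the picture (480x640x3 uint8, red, green, blue); there is no depth.
- arm.get_calibration(name): a dict with "fx", "fy", "cx", "cy" (pixels), "cam_to_world" (4x4, takes a point from camera to world coordinates); the wrist camera has in their place "tool_from_camera" (4x4, takes a point from camera to tool coordinates, whose origin is the TCP and whose axes are the flange's). Camera axes: x right, y down, z forward; pixel columns grow to the right and rows downward; lengths in m; the calibration is good to about 2 mm. A picture is of the moment at which its call begins: read the wrist's pose just before it. get_calibration takes no time and is no camera call.
- arm.job_done(): hands the job in; it is judged then, once.
The state is a dict: "t": time; "q": joint angles; "qd": joint speeds; "joint_efforts": joint torques, N m; "eef_pos": TCP position; "ee_rot": TCP orientation; "force": force on the tool from outside, world axes, zero at the start; "moment": the same for the moment, N m; "width": finger opening in m; "gripper_force": force on a finger pad.
Only numpy, scipy, OpenCV 4.12 (cv2) and the standard library are available. Lean on these libraries where they do the work, as an engineer would, in place of code of your own. Each camera call takes 0.05 s, during which the arm holds its last target. There are 200 camera calls.

## Working session

There is one attempt and no reset: what is moved stays moved. The work goes in short steps, Python scripts to look and compute and a shell command to move; the robot and the scene stay as the last step left them, time stands still between calls to the robot, and variables do not carry over. Pictures are saved under pics/ and viewed, at most 10 in all, crops included, and the job is handed in when it is done.

```bash
mkdir -p pics; cat > h.py <<'E'
from station import arm
import numpy as np, cv2
def snap(n,f,crop=None,s=1):
    st=arm.get_state(); im=arm.grab_frame(n)[:,:,::-1].copy()
    cv2.imwrite('pics/raw_'+f,im)
    if crop: x0,y0,x1,y1=crop; im=im[y0:y1,x0:x1]
    if s!=1: im=cv2.resize(im,None,fx=s,fy=s,interpolation=cv2.INTER_CUBIC)
    cv2.imwrite('pics/'+f,im); return st
def T(st):
    from scipy.spatial.transform import Rotation as R
    M=np.eye(4); M[:3,:3]=R.from_euler('xyz',st['ee_rot']).as_matrix(); M[:3,3]=st['eef_pos']; return M
def ray(n,u,v,z,st=None):
    c=arm.get_calibration(n)
    M=c['cam_to_world'] if n!='wrist' else T(st)@np.array(c['tool_from_camera'])
    M=np.array(M); d=M[:3,:3]@[(u-c['cx'])/c['fx'],(v-c['cy'])/c['fy'],1]; o=M[:3,3]
    return (o+d*(z-o[2])/d[2]).round(4)
E
python3 - <<'E'
from h import *
snap('scene','s.png');st=snap('top','t.png'); print(st)
for n in('scene','top'):print(arm.get_calibration(n))
E
```

```text
{'t': 0.05, 'q': array([-8.92917878e-01,  3.59370106e-01,  1.10913083e-02, -3.56826679e-04,
       -1.22409471e+00, -2.88093058e-01]), 'qd': array([-0.00102589, -0.00085948,  0.00147228,  0.00108354, -0.0019982 ,
       -0.00049412]), 'joint_efforts': array([-2.38039960e-03, -5.84667635e+01,  2.94066060e+01,  7.02618510e+00,
        1.03024425e-02, -1.02203503e-04]), 'eef_pos': array([ 0.25629013, -0.62393973,  0.22564645]), 'ee_rot': array([ 3.13998516e+00, -1.26539238e-04, -2.75192868e+00]), 'force': array([0.03814537, 0.02653773, 0.03093704]), 'moment': array([-0.00592385,  0.01307477, -0.04272675]), 'gripper_force': 0.0, 'width': 0.08750555537349526}
{'fx': 463.59240345587733, 'fy': 463.59240345587733, 'cx': 321.0758253151361, 'cy': 245.84889121538583, 'cam_to_world': array([[ 0.40747194, -0.37951983,  0.83062104, -0.1965799 ],
       [-0.91320666, -0.16485951,  0.37265928, -0.5739413 ],
       [-0.00449581, -0.91037687, -0.41375566,  0.47307372],
       [ 0.        ,  0.        ,  0.        ,  1.        ]])}
{'fx': 582.1601977798047, 'fy': 582.1601977798047, 'cx': 319.475801802753, 'cy': 237.5835375347176, 'cam_to_world': array([[ 0.00895586, -0.99807381,  0.06138772,  0.50124489],
       [-0.99977923, -0.01010427, -0.01842266, -0.18851976],
       [ 0.01900746, -0.06120918, -0.99794396,  1.47209726],
       [ 0.        ,  0.        ,  0.        ,  1.        ]])}
```

View pics/t.png

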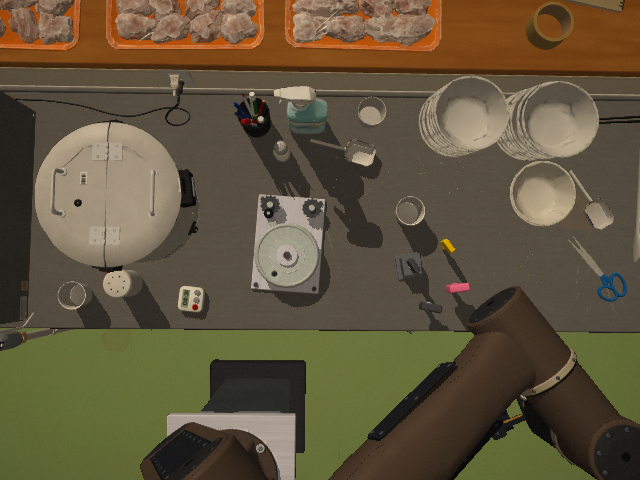

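View pics/s.png

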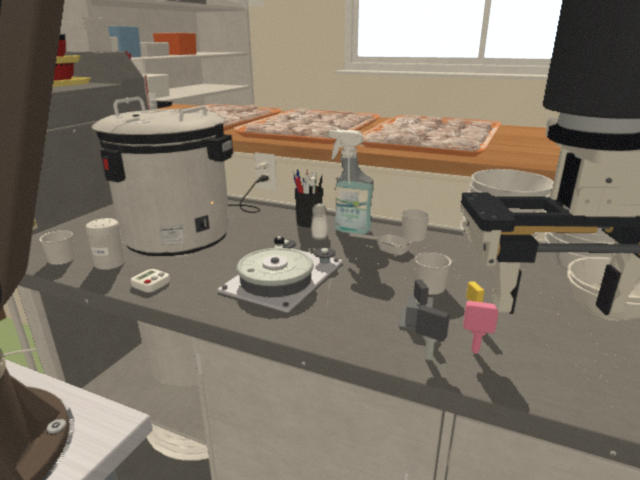

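The top view shows the tensioner (wheel hub about 287,256; hole about 275,272), the stand at (408,266), and a dark decoy pin at (430,307) with pink and yellow ones beside it. I need enlarged crops of the top view.

```bash
python3 - <<'E'
import cv2,numpy as np
im=cv2.imread('pics/raw_t.png')
a=cv2.resize(im[235:325,380:480],None,fx=4,fy=4,interpolation=cv2.INTER_CUBIC)
b=cv2.resize(im[190:300,240:340],None,fx=4,fy=4,interpolation=cv2.INTER_CUBIC)
c=np.zeros((440,800,3),np.uint8);c[:360,:400]=a;c[:,400:]=b
cv2.imwrite('pics/crop1.png',c)
E
```

```text
(no output)
```

View pics/crop1.png

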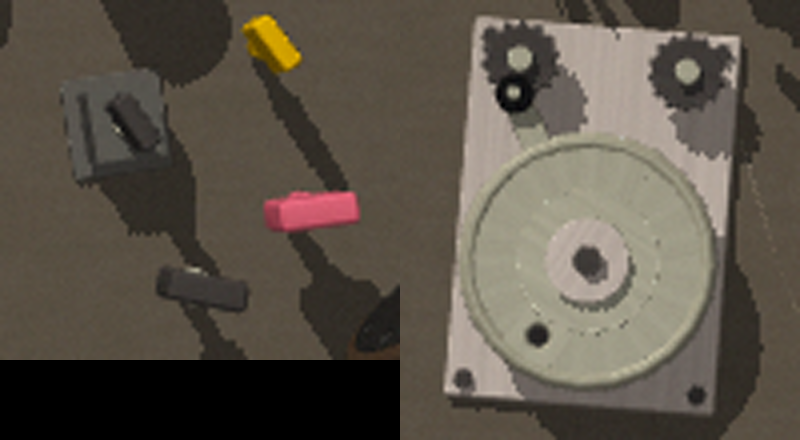

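```bash
python3 - <<'E'
from h import *
f=lambda x,y:(380+x/4,235+y/4); g=lambda x,y:(240+(x-400)/4,190+y/4)
r=lambda p,z:ray('top',*p,z)
print('pin',r(f(133,121),.078)); a,b=r(f(116,98),.078),r(f(150,143),.078); d=b-a;print('long yaw',np.degrees(np.arctan2(d[1],d[0])),np.linalg.norm(d))
print('stand', [r(f(*p),.04) for p in((64,90),(158,70),(168,158),(80,182))])
w=r(g(590,258),.046);h=r(g(537,334),.045);print('hub',r(g(587,262),.056),'rim',w,'hole',h,np.linalg.norm(h-w))
c=[r(g(*p),.008) for p in((476,17),(740,36),(713,412),(447,395))];print(c)
d=c[0]-c[3];print('base yaw',np.degrees(np.arctan2(d[1],d[0])))
print('decoy',r(f(202,287),.06)); print(arm.get_calibration('wrist'))
E
```

```text
pin [ 0.5228 -0.4399  0.078 ]
long yaw -142.5867087640842 0.03374151745253902
stand [array([ 0.542 , -0.4041,  0.04  ]), array([ 0.5549, -0.4623,  0.04  ]), array([ 0.5008, -0.4684,  0.04  ]), array([ 0.4856, -0.4141,  0.04  ])]
hub [ 0.5439 -0.1355  0.056 ] rim [ 0.5467 -0.1369  0.046 ] hole [ 0.5    -0.1051  0.045 ] 0.056507787073995355
[array([ 0.6995, -0.0617,  0.008 ]), array([ 0.6893, -0.2287,  0.008 ]), array([ 0.4522, -0.2137,  0.008 ]), array([ 0.4614, -0.0473,  0.008 ])]
base yaw -3.4609638451884357
decoy [ 0.423 -0.485  0.06 ]
{'fx': 394.1967254923753, 'fy': 394.1967254923753, 'cx': 317.9529451244998, 'cy': 236.04440622339862, 'tool_from_camera': array([[ 1.24008269e-04, -9.68013259e-01, -2.50899012e-01,
         6.78859786e-02],
       [ 9.99999786e-01,  2.81111774e-04, -5.90323893e-04,
         2.84988455e-04],
       [ 6.41972022e-04, -2.50898885e-01,  9.68013087e-01,
        -1.58260265e-01],
       [ 0.00000000e+00,  0.00000000e+00,  0.00000000e+00,
         1.00000000e+00]])}
```

```bash
python3 -m crank '[{"dx":0.03,"dy":0.02,"twist":4,"grip":-0.1},{"dx":0.06,"dy":0.04,"twist":8,"grip":-0.1},{"dx":0.09,"dy":0.06,"twist":12,"grip":-0.1},{"dx":0.12,"dy":0.08,"twist":15,"grip":-0.1},{"dx":0.15,"dy":0.10,"twist":15,"grip":-0.1}]' 20
python3 -m crank '[{"dx":0.03,"dy":0.02,"grip":-0.1},{"dx":0.06,"dy":0.04,"dz":-0.01,"grip":-0.1},{"dx":0.09,"dy":0.065,"dz":-0.03,"grip":-0.1},{"dx":0.117,"dy":0.084,"dz":-0.05,"grip":-0.1},{"dx":0.117,"dy":0.084,"dz":-0.05,"grip":-0.1}]'
python3 - <<'E'
from h import *
import pickle
for i in range(6): arm.grab_frame('wrist')
st=snap('wrist','w1.png');print(st['t'],st['eef_pos'],st['ee_rot'],st['width'],st['force']);pickle.dump(st,open('w1.pkl','wb'))
E
```

```text
0.4 [ 0.25644719 -0.624291    0.22641005] [ 3.14132251e+00 -2.35276615e-05 -2.75185212e+00] 0.08785070407835098 [0.01132387 0.10620515 0.15940245]invalid input at $[0]: expected keys dx, dy, dz, twist, grip
invalid input at $[0]: expected keys dx, dy, dz, twist, grip
```

View pics/w1.png

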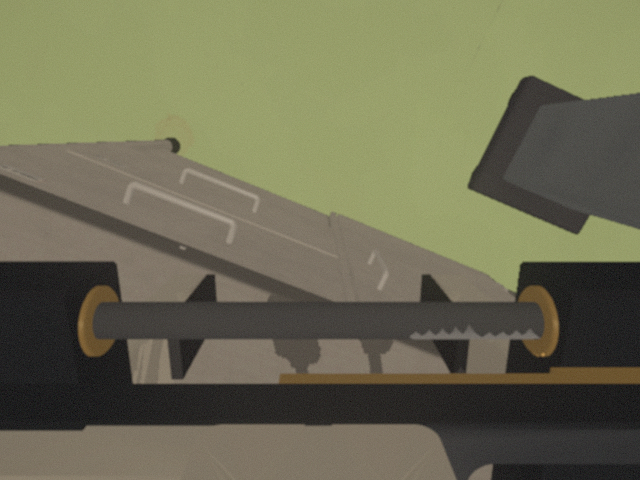

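The moves were refused because every key is required, so this picture only shows the start pose. Repeating with full rows.

```bash
python3 -m crank '[{"dx":0.03,"dy":0.02,"dz":0,"twist":4,"grip":-0.1},{"dx":0.06,"dy":0.04,"dz":0,"twist":8,"grip":-0.1},{"dx":0.09,"dy":0.06,"dz":0,"twist":12,"grip":-0.1},{"dx":0.12,"dy":0.08,"dz":0,"twist":15,"grip":-0.1},{"dx":0.15,"dy":0.10,"dz":0,"twist":15,"grip":-0.1}]' 20
python3 -m crank '[{"dx":0.03,"dy":0.02,"dz":0,"twist":0,"grip":-0.1},{"dx":0.06,"dy":0.04,"dz":-0.01,"twist":0,"grip":-0.1},{"dx":0.09,"dy":0.065,"dz":-0.03,"twist":0,"grip":-0.1},{"dx":0.117,"dy":0.084,"dz":-0.05,"twist":0,"grip":-0.1},{"dx":0.117,"dy":0.084,"dz":-0.05,"twist":0,"grip":-0.1}]'
python3 - <<'E'
from h import *
import pickle
for i in range(6): arm.grab_frame('wrist')
st=snap('wrist','w2.png');print(st['t'],st['eef_pos'],st['ee_rot'],st['width'],st['force']);pickle.dump(st,open('w1.pkl','wb'))
E
```

```text
t: 0.87
eef_pos: [0.4076, -0.5233, 0.2268]
ee_rot: [-3.141, 0.0, -2.487]
force: [-0.5, -0.7, -0.5]
width: 0.0598
gripper_force: 0.0
t: 1.28
eef_pos: [0.5263, -0.4355, 0.1717]
ee_rot: [3.136, -0.001, -2.486]
force: [-1.7, 0.0, -0.9]
width: 0.0394
gripper_force: 0.0
1.5833 [ 0.52305292 -0.4413481   0.17759789] [-3.14018556e+00  4.42647217e-04 -2.49106073e+00] 0.03941612740472419 [-0.30853288  0.06720033 -0.25446698]
```

View pics/w2.png

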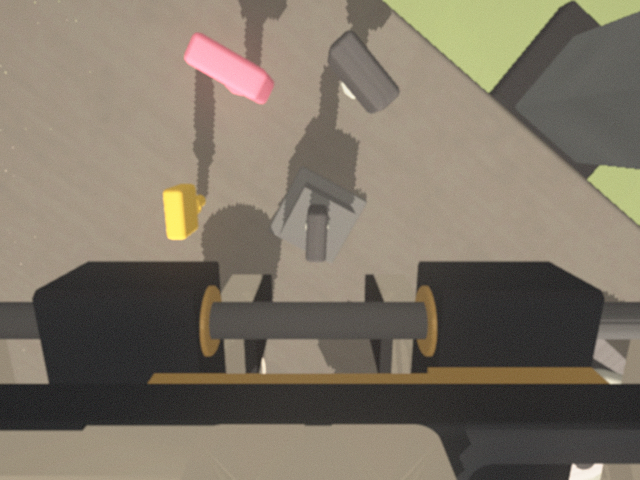

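The pin in the stand shows its grip top as a bar from about (317,210) to (316,260), lined up with the tool; yellow pin at (181,212), pink at (230,68).

```bash
python3 - <<'E'
from h import *
import pickle
st=pickle.load(open('w1.pkl','rb'))
for p in((317,207),(316,260),(316,234)):print(ray('wrist',*p,.078,st))
print(ray('wrist',181,200,.06,st))
im=cv2.imread('pics/raw_w2.png')[160:275,250:390];cv2.imwrite('pics/w2c.png',cv2.resize(im,None,fx=5,fy=5,interpolation=cv2.INTER_CUBIC))
E
```

```text
[ 0.5067 -0.4544  0.078 ]
[ 0.5365 -0.4326  0.078 ]
[ 0.5219 -0.4437  0.078 ]
[ 0.5637 -0.5319  0.06  ]
```

View pics/w2c.png

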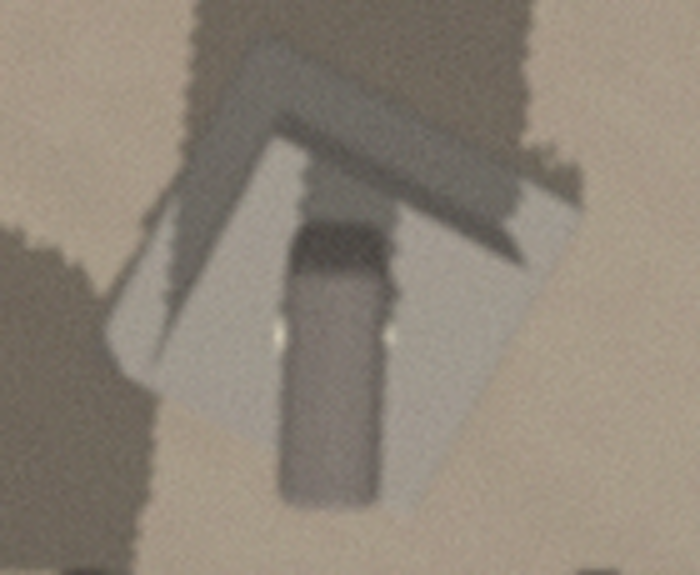

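Top and wrist views agree within 2 mm, so the pin is at (0.524, -0.441). Descending to TCP z = 0.049 and gripping.

```bash
python3 -m crank '[{"dx":0,"dy":0,"dz":-0.035,"twist":-1.5,"grip":-0.1},{"dx":0,"dy":0,"dz":-0.07,"twist":-1.5,"grip":-0.1},{"dx":0,"dy":0,"dz":-0.10,"twist":-1.5,"grip":-0.1},{"dx":0,"dy":0,"dz":-0.12,"twist":-1.5,"grip":-0.1},{"dx":0,"dy":0,"dz":-0.128,"twist":-1.5,"grip":-0.1}]' 50
python3 -m crank '[{"dx":0,"dy":0,"dz":0,"twist":0,"grip":-0.1},{"dx":0,"dy":0,"dz":0,"twist":0,"grip":-1},{"dx":0,"dy":0,"dz":0,"twist":0,"grip":-1},{"dx":0,"dy":0,"dz":0,"twist":0,"grip":-1},{"dx":0,"dy":0,"dz":0,"twist":0,"grip":-1}]' 50
python3 -m crank '[{"dx":0,"dy":0,"dz":0,"twist":0,"grip":-1},{"dx":0,"dy":0,"dz":0,"twist":0,"grip":-1},{"dx":0,"dy":0,"dz":0,"twist":0,"grip":-1},{"dx":0,"dy":0,"dz":0,"twist":0,"grip":-1},{"dx":0,"dy":0,"dz":0,"twist":0,"grip":-1}]'
```

```text
t: 2.05
eef_pos: [0.5211, -0.4402, 0.0455]
ee_rot: [3.138, -0.002, -2.518]
force: [-0.7, -0.3, 0.6]
width: 0.0398
gripper_force: 0.0
t: 2.47
eef_pos: [0.5243, -0.4408, 0.0503]
ee_rot: [-3.139, 0.001, -2.516]
force: [-0.2, 0.5, 0.5]
width: 0.0184
gripper_force: 0.0
t: 2.88
eef_pos: [0.5241, -0.4407, 0.0499]
ee_rot: [-3.14, 0.001, -2.516]
force: [0.0, 0.8, 6.9]
width: 0.0135
gripper_force: 50.0
```

```bash
python3 -m crank '[{"dx":0,"dy":0,"dz":0.02,"twist":0,"grip":-1},{"dx":0,"dy":0,"dz":0.05,"twist":0,"grip":-1},{"dx":0,"dy":0,"dz":0.08,"twist":0,"grip":-1},{"dx":0,"dy":0.02,"dz":0.1,"twist":0,"grip":-1},{"dx":-0.005,"dy":0.05,"dz":0.11,"twist":0,"grip":-1}]'
python3 -m crank '[{"dx":-0.003,"dy":0.035,"dz":0,"twist":0,"grip":-1},{"dx":-0.006,"dy":0.07,"dz":0,"twist":0,"grip":-1},{"dx":-0.01,"dy":0.105,"dz":0,"twist":0,"grip":-1},{"dx":-0.014,"dy":0.14,"dz":0,"twist":0,"grip":-1},{"dx":-0.018,"dy":0.175,"dz":0,"twist":0,"grip":-1}]'
python3 -m crank '[{"dx":0,"dy":0.035,"dz":0,"twist":0,"grip":-1},{"dx":0,"dy":0.07,"dz":0,"twist":0,"grip":-1},{"dx":0,"dy":0.09,"dz":0,"twist":0,"grip":-1},{"dx":0,"dy":0.105,"dz":0,"twist":0,"grip":-1},{"dx":-0.001,"dy":0.11,"dz":0,"twist":0,"grip":-1}]'
python3 - <<'E'
from h import *
import pickle
for i in range(8): arm.grab_frame('wrist')
st=snap('wrist','w3.png',(200,60,440,260),3);print(st['t'],st['eef_pos'],st['ee_rot'],st['width'],st['force']);pickle.dump(st,open('w3.pkl','wb'))
E
```

```text
t: 3.3
eef_pos: [0.52, -0.3922, 0.1615]
ee_rot: [-3.137, 0.001, -2.518]
force: [1.1, 0.1, -0.0]
width: 0.0136
gripper_force: 50.0
t: 3.72
eef_pos: [0.4998, -0.2138, 0.1586]
ee_rot: [3.142, 0.0, -2.516]
force: [1.0, 1.0, -0.6]
width: 0.014
gripper_force: 50.0
t: 4.13
eef_pos: [0.4995, -0.1033, 0.1589]
ee_rot: [-3.141, 0.001, -2.514]
force: [-0.7, 0.1, -0.3]
width: 0.0138
gripper_force: 50.0
4.5333 [ 0.49938213 -0.10615206  0.15841413] [ 3.14146081e+00 -3.00887108e-04 -2.51744121e+00] 0.013641196574106566 [ 0.07269869  0.59201282 -0.99475868]
```

View pics/w3.png

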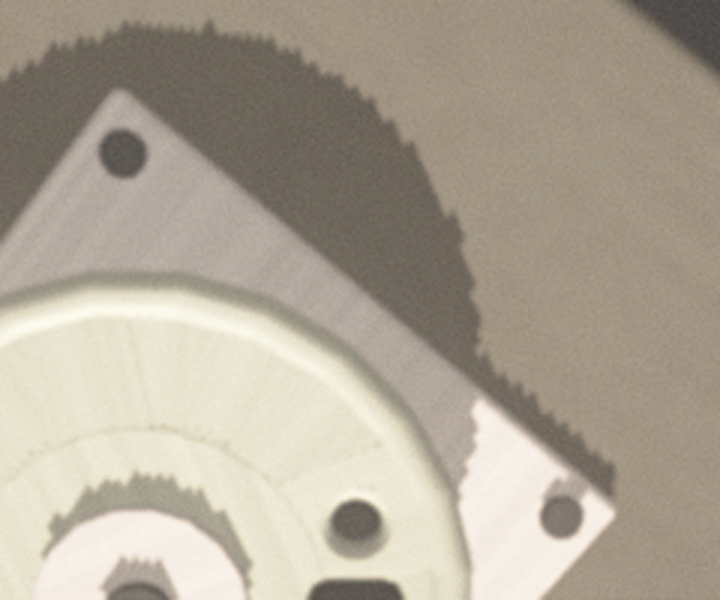

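The hole's mouth centre is at about crop (356,526), i.e. pixel (318.6,235.3); the held grip is just below it.

```bash
python3 - <<'E'
from h import *
import pickle
st=pickle.load(open('w3.pkl','rb'))
print(ray('wrist',318.6,235.3,.045,st))
c=arm.get_calibration('wrist');M=np.linalg.inv(T(st)@np.array(c['tool_from_camera']))
for z in (.148,.118):
  p=M@[.4994,-.1062,z,1];print(z,c['fx']*p[0]/p[2]+c['cx'],c['fy']*p[1]/p[2]+c['cy'])
im=cv2.imread('pics/raw_w3.png')[215:300,250:390];cv2.imwrite('pics/w3c.png',cv2.resize(im,None,fx=5,fy=5,interpolation=cv2.INTER_CUBIC))
E
```

```text
[ 0.5006 -0.1044  0.045 ]
0.148 317.1051641877736 287.0538457367695
0.118 317.2515702530455 265.82672539742464
```

View pics/w3c.png

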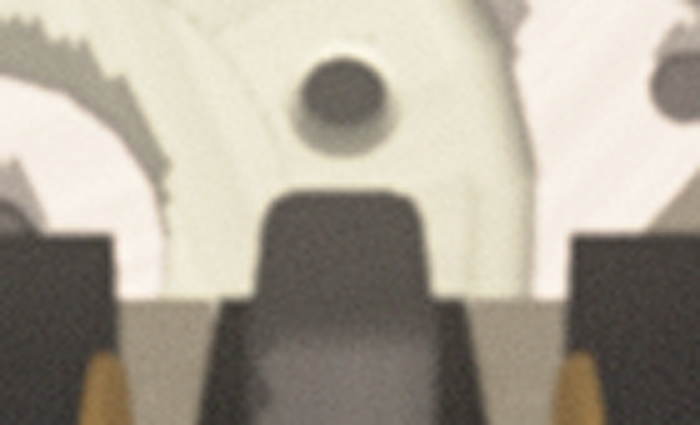

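```bash
python3 -m crank '[{"dx":0.001,"dy":0.001,"dz":-0.02,"twist":0,"grip":-1},{"dx":0.001,"dy":0.001,"dz":-0.04,"twist":0,"grip":-1},{"dx":0.001,"dy":0.001,"dz":-0.055,"twist":0,"grip":-1},{"dx":0.001,"dy":0.001,"dz":-0.064,"twist":0,"grip":-1},{"dx":0.001,"dy":0.001,"dz":-0.068,"twist":0,"grip":-1}]'
python3 -m crank '[{"dx":0,"dy":0,"dz":-0.002,"twist":0,"grip":-1},{"dx":0,"dy":0,"dz":-0.004,"twist":0,"grip":-1},{"dx":0,"dy":0,"dz":-0.006,"twist":0,"grip":-1},{"dx":0,"dy":0,"dz":-0.007,"twist":0,"grip":-1},{"dx":0,"dy":0,"dz":-0.008,"twist":0,"grip":-1}]'
```

```text
t: 5.0
eef_pos: [0.4997, -0.1048, 0.0892]
ee_rot: [3.141, -0.002, -2.517]
force: [0.4, -0.1, -0.3]
width: 0.0136
gripper_force: 50.0
t: 5.42
eef_pos: [0.5008, -0.1043, 0.083]
ee_rot: [-3.141, 0.001, -2.516]
force: [-0.3, 0.1, -0.6]
width: 0.0136
gripper_force: 50.0
```

```bash
python3 -m crank '[{"dx":0,"dy":0,"dz":-0.002,"twist":0,"grip":-1},{"dx":0,"dy":0,"dz":-0.003,"twist":0,"grip":-1},{"dx":0,"dy":0,"dz":-0.004,"twist":0,"grip":-1},{"dx":0,"dy":0,"dz":-0.005,"twist":0,"grip":-1},{"dx":0,"dy":0,"dz":-0.006,"twist":0,"grip":-1}]'
python3 -m crank '[{"dx":0,"dy":0,"dz":0,"twist":0,"grip":-1},{"dx":0,"dy":0,"dz":-0.001,"twist":0,"grip":-1},{"dx":0,"dy":0,"dz":-0.002,"twist":0,"grip":-1},{"dx":0,"dy":0,"dz":-0.002,"twist":0,"grip":-1},{"dx":0,"dy":0,"dz":-0.002,"twist":0,"grip":-1}]'
```

```text
t: 5.83
eef_pos: [0.5005, -0.1043, 0.0765]
ee_rot: [3.142, 0.0, -2.516]
force: [-0.4, -0.8, 0.7]
width: 0.0134
gripper_force: 50.0
t: 6.25
eef_pos: [0.5004, -0.1044, 0.0745]
ee_rot: [3.141, -0.0, -2.516]
force: [-0.4, 0.2, 0.2]
width: 0.0136
gripper_force: 50.0
```

```bash
python3 -m crank '[{"dx":0,"dy":0,"dz":-0.001,"twist":0,"grip":-1},{"dx":0,"dy":0,"dz":-0.002,"twist":0,"grip":-1},{"dx":0,"dy":0,"dz":-0.003,"twist":0,"grip":-1},{"dx":0,"dy":0,"dz":-0.003,"twist":0,"grip":-1},{"dx":0,"dy":0,"dz":-0.003,"twist":0,"grip":-1}]'
```

```text
t: 6.67
eef_pos: [0.5006, -0.1044, 0.0718]
ee_rot: [-3.141, 0.0, -2.516]
force: [-1.2, 0.4, 3.3]
width: 0.014
gripper_force: 50.0
```

```bash
python3 - <<'E'
import numpy as np
a0=np.radians(146);C=np.array([.546,-.1358])
for t in np.arange(0,1.41,.05):
  p=.055*(np.array([np.cos(a0+t),np.sin(a0+t)])-[np.cos(a0),np.sin(a0)])
  print(round(t,2),(p*1000).round(1))
E
```

```text
0.0 [0. 0.]
0.05 [-1.5 -2.3]
0.1 [-2.8 -4.7]
0.15 [-4.1 -7.2]
0.2 [-5.2 -9.7]
0.25 [ -6.2 -12.2]
0.3 [ -7.1 -14.8]
0.35 [ -7.8 -17.5]
0.4 [ -8.4 -20.2]
0.45 [ -8.8 -22.9]
0.5 [ -9.2 -25.6]
0.55 [ -9.4 -28.4]
0.6 [ -9.4 -31.1]
0.65 [ -9.3 -33.9]
0.7 [ -9.1 -36.6]
0.75 [ -8.7 -39.3]
0.8 [ -8.2 -42. ]
0.85 [ -7.6 -44.7]
0.9 [ -6.8 -47.4]
0.95 [ -5.9 -50. ]
1.0 [ -4.9 -52.5]
1.05 [ -3.8 -55. ]
1.1 [ -2.5 -57.4]
1.15 [ -1.1 -59.8]
1.2 [  0.4 -62.1]
1.25 [  2.  -64.3]
1.3 [  3.8 -66.5]
1.35 [  5.6 -68.5]
1.4 [  7.5 -70.5]
```

```bash
python3 -m crank '[{"dx":-0.0015,"dy":-0.0023,"dz":0,"twist":0,"grip":-1},{"dx":-0.0028,"dy":-0.0047,"dz":0,"twist":0,"grip":-1},{"dx":-0.0041,"dy":-0.0072,"dz":0,"twist":0,"grip":-1},{"dx":-0.0052,"dy":-0.0097,"dz":0,"twist":0,"grip":-1},{"dx":-0.0062,"dy":-0.0122,"dz":0,"twist":0,"grip":-1}]' 60
python3 -m crank '[{"dx":-0.0009,"dy":-0.0026,"dz":0,"twist":0,"grip":-1},{"dx":-0.0016,"dy":-0.0053,"dz":0,"twist":0,"grip":-1},{"dx":-0.0022,"dy":-0.008,"dz":0,"twist":0,"grip":-1},{"dx":-0.0026,"dy":-0.0107,"dz":0,"twist":0,"grip":-1},{"dx":-0.003,"dy":-0.0134,"dz":0,"twist":0,"grip":-1}]'
```

```text
t: 7.08
eef_pos: [0.4953, -0.1166, 0.0719]
ee_rot: [-3.141, 0.002, -2.516]
force: [4.2, 3.2, 0.2]
width: 0.0136
gripper_force: 60.0
t: 7.5
eef_pos: [0.4925, -0.1298, 0.0719]
ee_rot: [-3.141, 0.002, -2.516]
force: [4.6, 4.3, -0.5]
width: 0.0137
gripper_force: 60.0
```

```bash
python3 -m crank '[{"dx":0.0002,"dy":-0.0028,"dz":0,"twist":0,"grip":-1},{"dx":0.0006,"dy":-0.0055,"dz":0,"twist":0,"grip":-1},{"dx":0.0009,"dy":-0.0083,"dz":-0.0005,"twist":0,"grip":-1},{"dx":0.0011,"dy":-0.011,"dz":-0.0008,"twist":0,"grip":-1},{"dx":0.0011,"dy":-0.011,"dz":-0.001,"twist":0,"grip":-1}]'
```

```text
t: 7.92
eef_pos: [0.4935, -0.1411, 0.0716]
ee_rot: [-3.14, 0.002, -2.516]
force: [1.3, 4.1, 8.7]
width: 0.0134
gripper_force: 60.0
```

```bash
python3 -m crank '[{"dx":0.0002,"dy":-0.0013,"dz":0,"twist":0,"grip":-1},{"dx":0.0004,"dy":-0.0027,"dz":0,"twist":0,"grip":-1},{"dx":0.0006,"dy":-0.004,"dz":0,"twist":0,"grip":-1},{"dx":0.0009,"dy":-0.0054,"dz":0,"twist":0,"grip":-1},{"dx":0.0009,"dy":-0.0054,"dz":0,"twist":0,"grip":-1}]'
```

```text
t: 8.33
eef_pos: [0.4944, -0.1459, 0.0716]
ee_rot: [-3.141, 0.002, -2.516]
force: [2.3, 7.1, 8.7]
width: 0.0135
gripper_force: 60.0
```

```bash
python3 -m crank '[{"dx":0.0003,"dy":-0.0013,"dz":0,"twist":0,"grip":-1},{"dx":0.0006,"dy":-0.0027,"dz":0,"twist":0,"grip":-1},{"dx":0.001,"dy":-0.004,"dz":0,"twist":0,"grip":-1},{"dx":0.0014,"dy":-0.0054,"dz":0,"twist":0,"grip":-1},{"dx":0.0014,"dy":-0.0054,"dz":0,"twist":0,"grip":-1}]'
```

```text
t: 8.75
eef_pos: [0.4956, -0.1512, 0.0715]
ee_rot: [-3.141, 0.002, -2.516]
force: [-0.1, 9.1, 8.8]
width: 0.0139
gripper_force: 60.0
```

```bash
python3 -m crank '[{"dx":0.0004,"dy":-0.0013,"dz":0,"twist":0,"grip":-1},{"dx":0.0009,"dy":-0.0026,"dz":0,"twist":0,"grip":-1},{"dx":0.0014,"dy":-0.0039,"dz":0,"twist":0,"grip":-1},{"dx":0.0019,"dy":-0.0051,"dz":0,"twist":0,"grip":-1},{"dx":0.0019,"dy":-0.0051,"dz":0,"twist":0,"grip":-1}]'
```

```text
t: 9.17
eef_pos: [0.4972, -0.1563, 0.0713]
ee_rot: [-3.141, 0.002, -2.516]
force: [1.4, 8.4, 8.3]
width: 0.0137
gripper_force: 60.0
```

```bash
python3 -m crank '[{"dx":0.0006,"dy":-0.0012,"dz":0,"twist":0,"grip":-1},{"dx":0.0011,"dy":-0.0025,"dz":0,"twist":0,"grip":-1},{"dx":0.0017,"dy":-0.0037,"dz":0,"twist":0,"grip":-1},{"dx":0.0024,"dy":-0.0049,"dz":0,"twist":0,"grip":-1},{"dx":0.0024,"dy":-0.0049,"dz":0,"twist":0,"grip":-1}]'
```

```text
t: 9.58
eef_pos: [0.4991, -0.1612, 0.0707]
ee_rot: [3.141, 0.001, -2.516]
force: [0.2, 8.9, 3.1]
width: 0.0135
gripper_force: 60.0
```

Force fell from 8 to 3 N and the pin lowered, so the tip is at the bore's edge. Continuing slightly and pressing down.

```bash
python3 -m crank '[{"dx":0.0006,"dy":-0.0012,"dz":0,"twist":0,"grip":-1},{"dx":0.0012,"dy":-0.0024,"dz":-0.0004,"twist":0,"grip":-1},{"dx":0.0013,"dy":-0.0024,"dz":-0.0008,"twist":0,"grip":-1},{"dx":0.0013,"dy":-0.0024,"dz":-0.0012,"twist":0,"grip":-1},{"dx":0.0013,"dy":-0.0024,"dz":-0.0016,"twist":0,"grip":-1}]'
```

```text
t: 10.0
eef_pos: [0.5001, -0.1636, 0.069]
ee_rot: [3.141, 0.001, -2.517]
force: [1.3, 9.1, 3.8]
width: 0.0133
gripper_force: 60.0
```

```bash
python3 -m crank '[{"dx":0.0006,"dy":-0.0012,"dz":0,"twist":0,"grip":-1},{"dx":0.0008,"dy":-0.0014,"dz":-0.0005,"twist":0,"grip":-1},{"dx":0.0008,"dy":-0.0014,"dz":-0.001,"twist":0,"grip":-1},{"dx":0.0008,"dy":-0.0014,"dz":-0.0015,"twist":0,"grip":-1},{"dx":0.0008,"dy":-0.0014,"dz":-0.002,"twist":0,"grip":-1}]'
```

```text
t: 10.42
eef_pos: [0.5006, -0.1643, 0.0676]
ee_rot: [3.14, 0.001, -2.516]
force: [-3.2, 15.8, 16.5]
width: 0.0137
gripper_force: 60.1
```

```bash
python3 -m crank '[{"dx":-0.0002,"dy":0.0008,"dz":0,"twist":0,"grip":-1},{"dx":-0.0004,"dy":0.0015,"dz":0,"twist":0,"grip":-1},{"dx":-0.0004,"dy":0.0015,"dz":0,"twist":0,"grip":-1},{"dx":-0.0004,"dy":0.0015,"dz":0,"twist":0,"grip":-1},{"dx":-0.0004,"dy":0.0015,"dz":0,"twist":0,"grip":-1}]'
```

```text
t: 10.83
eef_pos: [0.5001, -0.1633, 0.0671]
ee_rot: [3.14, 0.0, -2.517]
force: [-0.5, 9.5, 6.2]
width: 0.0136
gripper_force: 60.0
```

```bash
python3 -m crank '[{"dx":-0.0002,"dy":0.0004,"dz":-0.0005,"twist":0,"grip":-1},{"dx":-0.0002,"dy":0.0005,"dz":-0.001,"twist":0,"grip":-1},{"dx":-0.0002,"dy":0.0005,"dz":-0.0015,"twist":0,"grip":-1},{"dx":-0.0002,"dy":0.0005,"dz":-0.002,"twist":0,"grip":-1},{"dx":-0.0002,"dy":0.0005,"dz":-0.002,"twist":0,"grip":-1}]'
```

```text
t: 11.25
eef_pos: [0.4999, -0.1627, 0.0648]
ee_rot: [3.14, 0.0, -2.517]
force: [0.5, 10.7, 3.1]
width: 0.0135
gripper_force: 60.0
```

```bash
python3 -m crank '[{"dx":-0.0001,"dy":0.0003,"dz":-0.0007,"twist":0,"grip":-1},{"dx":-0.0001,"dy":0.0003,"dz":-0.0014,"twist":0,"grip":-1},{"dx":-0.0001,"dy":0.0003,"dz":-0.0021,"twist":0,"grip":-1},{"dx":-0.0001,"dy":0.0003,"dz":-0.0028,"twist":0,"grip":-1},{"dx":-0.0001,"dy":0.0003,"dz":-0.003,"twist":0,"grip":-1}]'
```

```text
t: 11.67
eef_pos: [0.4998, -0.1626, 0.0618]
ee_rot: [3.14, 0.0, -2.517]
force: [0.1, 9.7, 3.1]
width: 0.0139
gripper_force: 60.0
```

```bash
python3 -m crank '[{"dx":0,"dy":0.0002,"dz":-0.0008,"twist":0,"grip":-1},{"dx":0,"dy":0.0002,"dz":-0.0016,"twist":0,"grip":-1},{"dx":0,"dy":0.0002,"dz":-0.0024,"twist":0,"grip":-1},{"dx":0,"dy":0.0002,"dz":-0.0032,"twist":0,"grip":-1},{"dx":0,"dy":0.0002,"dz":-0.004,"twist":0,"grip":-1}]'
```

```text
t: 12.08
eef_pos: [0.4998, -0.1624, 0.0578]
ee_rot: [3.14, 0.0, -2.517]
force: [0.2, 8.3, 4.0]
width: 0.0137
gripper_force: 60.0
```

```bash
python3 -m crank '[{"dx":0,"dy":0.0002,"dz":-0.0006,"twist":0,"grip":-1},{"dx":0,"dy":0.0002,"dz":-0.0012,"twist":0,"grip":-1},{"dx":0,"dy":0.0002,"dz":-0.0018,"twist":0,"grip":-1},{"dx":0,"dy":0.0002,"dz":-0.0024,"twist":0,"grip":-1},{"dx":0,"dy":0.0002,"dz":-0.0027,"twist":0,"grip":-1}]'
```

```text
t: 12.5
eef_pos: [0.4997, -0.1624, 0.0551]
ee_rot: [3.14, -0.0, -2.517]
force: [0.1, 8.5, 3.4]
width: 0.0135
gripper_force: 60.0
```

```bash
python3 -m crank '[{"dx":0,"dy":0.0002,"dz":-0.0004,"twist":0,"grip":-1},{"dx":0,"dy":0.0004,"dz":-0.0007,"twist":0,"grip":-1},{"dx":0,"dy":0.0006,"dz":-0.001,"twist":0,"grip":-1},{"dx":0,"dy":0.0006,"dz":-0.0013,"twist":0,"grip":-1},{"dx":0,"dy":0.0006,"dz":-0.0013,"twist":0,"grip":-1}]'
```

```text
t: 12.92
eef_pos: [0.4997, -0.1623, 0.0548]
ee_rot: [3.141, -0.001, -2.516]
force: [-3.1, 6.9, 13.6]
width: 0.0136
gripper_force: 60.0
```

Bottomed out at the expected home height with 14 N. Easing the sideways load back onto the bore wall before letting go.

```bash
python3 -m crank '[{"dx":-0.0002,"dy":0.0003,"dz":0,"twist":0,"grip":-1},{"dx":-0.0004,"dy":0.0006,"dz":0,"twist":0,"grip":-1},{"dx":-0.0006,"dy":0.001,"dz":0,"twist":0,"grip":-1},{"dx":-0.0006,"dy":0.001,"dz":0,"twist":0,"grip":-1},{"dx":-0.0006,"dy":0.001,"dz":0,"twist":0,"grip":-1}]'
```

```text
t: 13.33
eef_pos: [0.4993, -0.1614, 0.0548]
ee_rot: [3.141, -0.0, -2.516]
force: [-2.2, 4.8, 12.4]
width: 0.0136
gripper_force: 60.0
```

```bash
python3 -m crank '[{"dx":-0.0002,"dy":0.0003,"dz":0,"twist":0,"grip":-1},{"dx":-0.0004,"dy":0.0006,"dz":0,"twist":0,"grip":-1},{"dx":-0.0005,"dy":0.001,"dz":0,"twist":0,"grip":-1},{"dx":-0.0005,"dy":0.001,"dz":0,"twist":0,"grip":-1},{"dx":-0.0005,"dy":0.001,"dz":0,"twist":0,"grip":-1}]'
```

```text
t: 13.75
eef_pos: [0.4987, -0.1605, 0.0548]
ee_rot: [3.141, -0.001, -2.516]
force: [-2.6, 6.0, 11.6]
width: 0.0134
gripper_force: 60.0
```

```bash
python3 -m crank '[{"dx":-0.0002,"dy":0.0003,"dz":0,"twist":0,"grip":-1},{"dx":-0.0004,"dy":0.0006,"dz":0,"twist":0,"grip":-1},{"dx":-0.0005,"dy":0.001,"dz":0,"twist":0,"grip":-1},{"dx":-0.0005,"dy":0.001,"dz":0,"twist":0,"grip":-1},{"dx":-0.0005,"dy":0.001,"dz":0,"twist":0,"grip":-1}]'
```

```text
t: 14.17
eef_pos: [0.4987, -0.1601, 0.0548]
ee_rot: [-3.141, -0.0, -2.516]
force: [-1.2, 0.0, 9.1]
width: 0.0135
gripper_force: 60.0
```

Sideways load is now zero. Releasing.

```bash
python3 -m crank '[{"dx":0,"dy":0,"dz":0,"twist":0,"grip":-0.5},{"dx":0,"dy":0,"dz":0,"twist":0,"grip":-0.5},{"dx":0,"dy":0,"dz":0,"twist":0,"grip":-0.4},{"dx":0,"dy":0,"dz":0,"twist":0,"grip":-0.4},{"dx":0,"dy":0,"dz":0,"twist":0,"grip":-0.4}]'
python3 -m crank '[{"dx":0,"dy":0,"dz":0.01,"twist":0,"grip":-0.4},{"dx":0,"dy":0,"dz":0.03,"twist":0,"grip":-0.4},{"dx":0,"dy":0,"dz":0.06,"twist":0,"grip":-0.4},{"dx":0,"dy":0,"dz":0.09,"twist":0,"grip":-0.4},{"dx":0,"dy":0,"dz":0.12,"twist":0,"grip":-0.4}]'
python3 - <<'E'
from h import *
for i in range(8): arm.grab_frame('wrist')
st=snap('wrist','w4.png');print(st['t'],st['force'],st['width'])
snap('scene','s4.png')
a=cv2.imread('pics/w4.png')[60:300,160:480]; a=cv2.resize(a,(400,300)); b=cv2.imread('pics/s4.png')[220:320,210:350]; b=cv2.resize(b,(400,286))
c=np.zeros((300,800,3),np.uint8);c[:,:400]=a;c[:286,400:]=b;cv2.imwrite('pics/end.png',c)
E
```

```text
t: 14.58
eef_pos: [0.4983, -0.1594, 0.0537]
ee_rot: [3.141, -0.001, -2.516]
force: [0.3, 0.6, 0.1]
width: 0.0257
gripper_force: 0.0
t: 15.0
eef_pos: [0.4983, -0.1593, 0.1759]
ee_rot: [3.141, -0.0, -2.516]
force: [1.0, 0.3, 0.2]
width: 0.0262
gripper_force: 0.0
15.4 [-0.76704112  0.15294229  0.25309167] 0.026303400048374757
```

View pics/end.png

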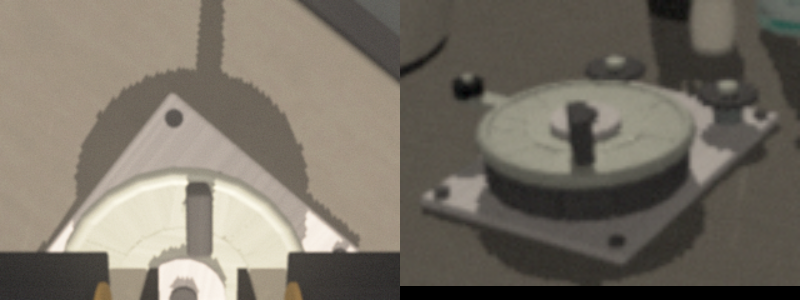

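The pin stands upright with its collar on the wheel. The roller arm is turned back and held, and the gripper is clear. Handing in.

```bash
python3 -c "
from station import arm
print(arm.job_done())"
```

```text
the job is handed in; nothing more can be done
None
```

The locking pin is fully home in the lock bore and holding the wheel turned back by about 1.1 rad; the gripper is clear, nothing else on the worktop was touched, and the job is handed in (the hand-in returned no verdict).

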